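# Put the viscometer's measuring balls back in their storage block

## Task

Put the three steel measuring balls from the white tray back into the black storage block, one by one, each in the pocket of its own size; they are precision balls, so lower each one until it is already part-way into its pocket before letting go rather than dropping it from above. When all three are in, swing the retaining bar by its knob over them, fully closed, and leave the other things on the table alone.

Things in the scene. Friction and masses are not known exactly. Their poses are not given: they have to be found in the camera images.
- ball_large: the large plain steel ball, 36 mm in diameter, 190 g. Origin: the ball's centre (its orientation means nothing). It starts in any one of the tray's three seats, its centre 28.9 mm above the table. Fully in its pocket its centre is 1 mm above the block's top face
- ball_medium: the medium plain steel ball, 29 mm in diameter, 100 g. Origin: the ball's centre (its orientation means nothing). It starts in any one of the tray's three seats, its centre 25.0 mm above the table. Fully in its pocket its centre is 1 mm above the block's top face
- ball_small: the small plain steel ball, 22 mm in diameter, 45 g. Origin: the ball's centre (its orientation means nothing). It starts in any one of the tray's three seats, its centre 20.8 mm above the table. Fully in its pocket its centre is 1 mm above the block's top face
- ball_tray: fixed white flat tray, 68 mm (x) by 196 mm (y), 12 mm high, with a row of three small square seats along its y axis at y = -60, 0 and +60 mm, one ball on each. Origin: centre of the underside
- ball_block: fixed black block on an aluminium base 66 (x) by 236 mm (y); top face 30 mm above the table, 56 mm wide. Three round pockets in a row along y at y = -54 (large), +4 (medium), +52 mm (small). The bar's pivot post is at y = +105 mm, the near end (y points roughly at the robot); a catch post, 68 mm high, at y = -98 mm. Origin: on the table, below the row
- pocket_large (a point): centre of the large pocket's mouth, at the level of the block's top face; the pocket is 40 mm wide and 17 mm deep with a flat bottom. Axes as the block's
- pocket_medium (a point): centre of the medium pocket's mouth, at the level of the block's top face; the pocket is 33 mm wide and 13.5 mm deep with a flat bottom. Axes as the block's
- pocket_small (a point): centre of the small pocket's mouth, at the level of the block's top face; the pocket is 26 mm wide and 10 mm deep with a flat bottom. Axes as the block's
- bar (a joint): angle of the retaining bar about the upright pivot, rad: 0 = closed, the bar over the row of pockets and in the catch; grows counter-clockwise seen from above (the open bar leans out towards the block's +x side, to the robot's left); range 0 to 1.7, starts 1.05 to 1.35, stays where it is left (about 0.3 N at the knob). The bar is 16 mm wide, 5 mm thick, its underside 54 mm above the table
- bar_knob (a point): middle of the bar's grip knob, an upright grey cylinder 14 mm in diameter that stands on the bar, from 59 to 85 mm above the table; this point is 72 mm above the table and 165 mm from the pivot. Its axes turn with the bar: the bar runs from the knob to the pivot along +y
- bar_pivot (a point): the bar's pivot axis, at the bar's underside, 54 mm above the table
- dust_cap: flat black round dust cap, 46 mm across, 12 mm high, lying left of the block; a bystander. Origin: centre of its underside
- petri_dish: clear closed petri dish, 58 mm across, 14 mm high, lying left of the block; a bystander. Origin: centre of its underside
- counter: round grey hand counter, about 55x50x23 mm, behind the block; a bystander. Origin: centre of its underside

How it is judged:
On the way:
1. all three balls are in their own pockets while the bar is still open (horizontal distance between ball_large and pocket_large below 0.005 m and z of ball_large in the frame of pocket_large between -0.003 and 0.004 m and horizontal distance between ball_medium and pocket_medium below 0.005 m and z of ball_medium in the frame of pocket_medium between -0.003 and 0.004 m and horizontal distance between ball_small and pocket_small below 0.005 m and z of ball_small in the frame of pocket_small between -0.003 and 0.004 m and value of joint bar above 0.6 rad), for 0.2 s.
At the end, for the whole second after the job is handed in: each ball is at rest (slower than 0.03 m/s) in the pocket of its own size: centre within 5 mm of the pocket's axis and between 3 mm below and 4 mm above the block's top face; the bar is closed to within 0.08 rad (horizontal distance between ball_large and pocket_large below 0.005 m and z of ball_large in the frame of pocket_large between -0.003 and 0.004 m and horizontal distance between ball_medium and pocket_medium below 0.005 m and z of ball_medium in the frame of pocket_medium between -0.003 and 0.004 m and horizontal distance between ball_small and pocket_small below 0.005 m and z of ball_small in the frame of pocket_small between -0.003 and 0.004 m and linear speed of each of ball_large, ball_medium, ball_small below 0.03 m/s and value of joint bar below 0.08 rad); the robot touches nothing.
It fails at once if a ball falls into its pocket faster than 0.75 m/s (let go more than about 29 mm above its seat) ((horizontal distance between ball_large and pocket_large below 0.02 m and z of ball_large in the frame of pocket_large below 0.045 m and linear speed of ball_large above 0.75 m/s) or (horizontal distance between ball_medium and pocket_medium below 0.02 m and z of ball_medium in the frame of pocket_medium below 0.045 m and linear speed of ball_medium above 0.75 m/s) or (horizontal distance between ball_small and pocket_small below 0.02 m and z of ball_small in the frame of pocket_small below 0.045 m and linear speed of ball_small above 0.75 m/s)).
It fails at once if one of the three bystanders (dust cap, petri dish, counter) is moved more than 30 mm (distance of any of dust_cap, petri_dish, counter from where it was at the start of the episode above 0.03 m).
It also fails if it takes over 64 s, if anything falls off the work surface, if the arm or the gripper's body presses on something with over 40 N, if the wrist force passes 120 N, or if a joint passes its speed limit or range.

## Robot

A 6-joint arm with a two-finger parallel gripper is mounted at the origin on a cart in front of the work surface, level with it; the furniture and walls round the work are solid. World frame = base frame: x ahead of the robot, y to its left, z up, the work surface at z = 0. Lengths are in m, angles in rad, forces in N, time in s.
With the tool pointing down it reaches from about 0.325 to 1 m from the base axis. Payload 5.1 kg.
Tool frame: the origin (TCP) lies at the very end of the fingers, on their centre line; the grasp point (between the pads) lies 19 mm behind it; z points along the fingers, y is the line along which they close (so a half turn about z gives the same grasp; the last joint's range is limited). The gripper opens to 85 mm and grips with 20 to 120 N. Pads are 22 mm wide; open, the fingers measure 114 mm over their backs; the gripper's body (76 mm by 85 mm) begins 54 mm behind the grasp point. The pads swing forward as they close: fully open they stand 13 mm farther back than shut.
Start: joints at [0.72, 0.124, 1.65, -0, 1.367, -0.083], TCP at [0.451, 0.468, 0.231] pointing down, gripper open.
Joint ranges: [-2.61, 2.61], [-1.02, 2.33], [0.03, 2.71], [-1.35, 4.49], [0.32, 2.68], [-2.91, 2.91]. Speed limits (rad/s): [2.57, 2.57, 3.14, 3.14, 3.14, 3.14].

## Interface

Orientations are given as a unit quaternion [x, y, z, w].
In Python, from rig import state, cams, job, spotter gives the robot as it stands. The module is installed in compiled form; this text tells all that it offers.
- The arm moves only by the shell command python3 -m handwheel 'ROWS' [OPENING]. ROWS is a JSON object of lists of equal length, an entry for each row: "offset": the shift along the world's x, y, z in mm, a list of three; "yaw": the turn about the world's z in degrees. In form: {"offset": [[x, y, z], ...], "yaw": [yaw, ...]}. A call has 1 to 20 rows; each row is the pose to reach, as a shift and turn from the pose commanded when the call began; what a row does not reach only later rows make up. A row lasts 1/10 s, in which the tool goes at most 50 mm and 8.59 degrees, less where a joint would pass 70% of its speed; a pose out of reach is approached as far as the arm can. A call with a gripper value outside its range is refused whole. OPENING is the opening, from 0 (shut) to 1 (fully open), set as the call begins (- or left out, the last holds). The fingers move at their own pace and stop on an object; the grip force is fixed at half the most. Time passes only in rows, so rows that repeat a pose let the fingers close. It gives the time, the measured TCP pose, the force, the opening and the grip force at its end, in the units of the state.
- state(): the state, without advancing time (a new reading comes with each control period).
- cams.get_image(name): name is "side" or "top" or "wrist"; returns a dict with "img" (400x640x3 uint8, red, green, blue), "z_map" (400x640 float32, m along the optical axis (not along the pixel's ray), 0 where there is no reading), "intrinsics" (3x3 intrinsics, pixels), "rvec" (rotation vector, rad) and "tvec" (3), from world to camera coordinates, as OpenCV has them. Camera axes: x right, y down, z forward; pixel columns grow to the right and rows downward; lengths in m; the calibration is good to about 2 mm. A picture is of the moment at which its call begins.
- job.close_job(): hands the job in; it is judged then, once.
Trained networks look in a picture, given as the dict that the camera call returned (one of the last four; its "shot" number tells which), for a name from the list of things; names that differ only in an ending like _2 or _b are one class to them, and where a whole thing is asked for, a point or a joint stands for the part that bears it (a point fixed in the world has none). Each returns a list of dicts, best first, with "conf" (0 to 1); they miss things now and then, are a little off and sometimes report something else, mostly with a low value. They report only what shows in the picture. A call takes as long as a camera call.
- spotter.silhouettes(name, picture): "region" (400x640 bool, what is visible of it) and "pixel" ([column, row] in pixels, amid what is visible of it).
- spotter.landmark_of(name, picture): "pixel" ([column, row] in pixels: a listed point, or the origin of a listed thing).
The state is a dict: "t": time; "joint_positions": joint angles; "qd": joint speeds; "joint_torque": joint torques, N m; "tool_pos": TCP position; "tool_rot": TCP orientation; "contact_force": force on the tool from outside, world axes, zero at the start; "torque": the same for the moment, N m; "finger_gap": finger opening in m; "finger_force": force on a finger pad.
Only numpy, scipy, OpenCV 4.12 (cv2) and the standard library are available. Lean on these libraries where they do the work, as an engineer would, in place of code of your own. Each camera call takes 0.05 s, during which the arm holds its last target. There are 200 camera calls.

## Working session

There is one attempt and no reset: what is moved stays moved. The work goes in short steps, Python scripts to look and compute and a shell command to move; the robot and the scene stay as the last step left them, time stands still between calls to the robot, and variables do not carry over. Pictures are saved under pics/ and viewed, at most 10 in all, crops included, and the job is handed in when it is done.

```bash
mkdir -p pics
cat > h.py <<'E'
import numpy as np, cv2
from rig import state, cams, job, spotter
def ray(p,px):
    R=cv2.Rodrigues(np.array(p["rvec"],float))[0]; t=np.array(p["tvec"],float).ravel()
    d=R.T@np.linalg.inv(p["intrinsics"])@np.array([px[0],px[1],1.]); return -R.T@t,d
def atz(p,px,z):
    o,d=ray(p,px); return o+d*(z-o[2])/d[2]
def save(p,n): cv2.imwrite(f"pics/{n}.png",p["img"][:,:,::-1])
H=dict(ball_large=.0289,ball_medium=.025,ball_small=.0208,ball_tray=.0,ball_block=0,pocket_large=.03,pocket_medium=.03,pocket_small=.03,bar_knob=.072,bar_pivot=.054,dust_cap=0,petri_dish=0,counter=0)
def find(p,names=H,H=H):
    for n in names:
        for r in spotter.landmark_of(n,p)[:2]:
            print(n,round(r["conf"],2),np.round(r["pixel"],1),np.round(atz(p,r["pixel"],H[n])*1000,1)[:2])
E
python3 - <<'E'
from h import *
ims=[]
for c in("top","side"):
    p=cams.get_image(c); print(c); find(p); ims.append(p["img"])
    o,_=ray(p,(0,0)); print("cam",o)
    save(p,c+"0")
s=state();print(s["t"],s["tool_pos"],s["tool_rot"],s["finger_gap"])
E
```

```text
top
ball_large 0.73 [385.5 187.9] [ 583.6 -106.6]
ball_medium 0.56 [388.7 217.2] [ 515.2 -113.5]
ball_small 0.39 [386.5 236.6] [ 470.5 -108.2]
ball_tray 0.95 [385.3 216.7] [ 519.2 -109.8]
ball_tray 0.26 [388.6 189.1] [ 586.4 -119. ]
ball_block 0.75 [307.6 226.6] [493.6  75.4]
pocket_large 0.55 [316.5 208.8] [532.4  54.4]
pocket_large 0.55 [330.9 136. ] [708.6  22.2]
pocket_medium 0.85 [311.2 229.6] [484.1  66. ]
pocket_small 0.81 [305.5 251.7] [433.8  78.1]
pocket_small 0.39 [385.1 239.2] [ 463.9 -103.3]
bar_knob 0.86 [232.9 249.9] [435.1 233.5]
bar_pivot 0.9 [303.2 277.3] [377.8  81.2]
bar_pivot 0.38 [387.3 214.7] [ 517.4 -105.3]
dust_cap 0.59 [258. 247.] [444.4 191.2]
petri_dish 0.95 [258.2 173.7] [621.1 197.6]
counter 0.67 [328.2 136.7] [716.9  28.1]
cam [0.4115926  0.0430415  0.91279925]
side
cam [ 0.76474804 -0.64471063  0.54099549]
1.4 [0.45148796 0.46758332 0.23131583] [ 3.74557500e-01  9.27203688e-01 -1.72315847e-05  7.62971602e-06] 0.08541938021162784
```

View pics/top0.png

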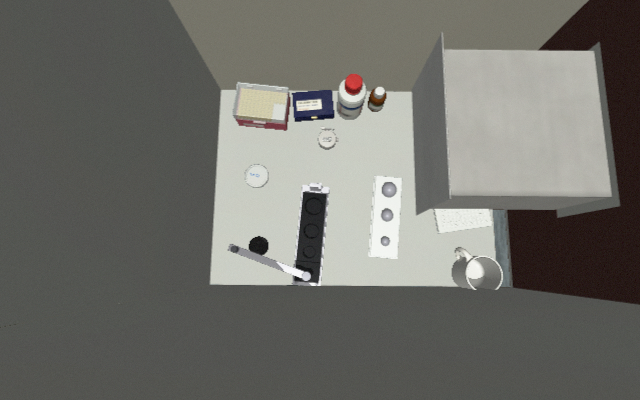

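View pics/side0.png

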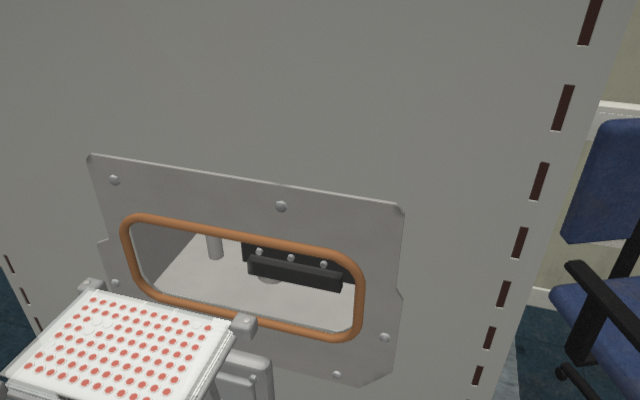

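Run:
```python
from h import *
p=cams.get_image("top"); z=p["z_map"]
R=cv2.Rodrigues(np.array(p["rvec"],float))[0]; t=np.array(p["tvec"],float).ravel()
for v in (60,150,250,320,380):
    print(v,[(u,*[int(1000*a) for a in R.T@(np.linalg.inv(p["intrinsics"])@[u,v,1]*z[v,u]-t)]) for u in range(20,640,60)])
q=cams.get_image("wrist"); save(q,"w0"); find(q); print(ray(q,(0,0))[0])
print(cv2.Rodrigues(np.array(q["rvec"],float))[0])
```

```text
60 [(20, 578, 301, 608), (80, 619, 300, 535), (140, 688, 300, 411), (200, 825, 300, 167), (260, 838, 178, 146), (320, 838, 49, 149), (380, 838, -79, 152), (440, 715, -134, 373), (500, 725, -233, 358), (560, 727, -329, 356), (620, 706, -391, 394)]
150 [(20, 502, 299, 595), (80, 525, 299, 518), (140, 564, 299, 388), (200, 640, 299, 131), (260, 680, 195, 2), (320, 682, 48, 0), (380, 683, -99, 3), (440, 580, -135, 351), (500, 579, -223, 357), (560, 580, -315, 356), (620, 576, -392, 373)]
250 [(20, 418, 299, 580), (80, 421, 299, 497), (140, 425, 299, 361), (200, 433, 298, 90), (260, 437, 184, 13), (320, 438, 45, 28), (380, 439, -94, 9), (440, 441, -236, 1), (500, 443, -378, 0), (560, 437, -392, 207), (620, 432, -391, 350)]
320 [(20, 360, 299, 569), (80, 357, 261, 548), (140, 357, 207, 546), (200, 357, 153, 543), (260, 357, 99, 540), (320, 357, 43, 536), (380, 357, -13, 534), (440, 358, -71, 531), (500, 358, -130, 527), (560, 358, -189, 526), (620, 358, -250, 522)]
380 [(20, 357, 179, 725), (80, 357, 152, 724), (140, 357, 125, 724), (200, 357, 97, 724), (260, 357, 70, 722), (320, 357, 42, 723), (380, 357, 14, 721), (440, 357, -13, 720), (500, 358, -40, 721), (560, 357, -69, 720), (620, 357, -98, 719)]
[0.39819485 0.51850016 0.37308528]
[[ 6.94559999e-01  7.19434782e-01  4.31388433e-05]
 [ 6.89049876e-01 -6.65242905e-01  2.87510254e-01]
 [ 2.06873575e-01 -1.99663397e-01 -9.57777559e-01]]
```

View pics/w0.png

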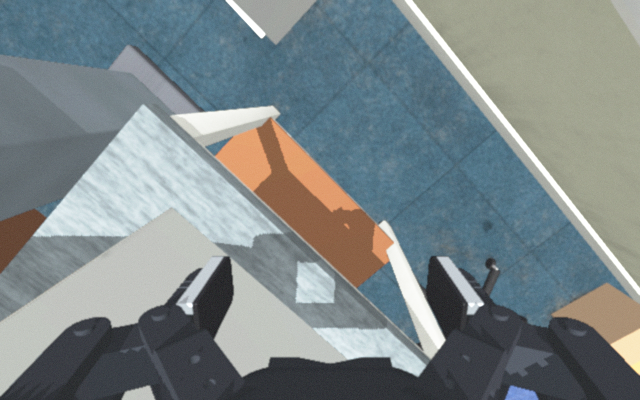

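Run:
```python
from h import *
p=cams.get_image("top"); z=p["z_map"]
R=cv2.Rodrigues(np.array(p["rvec"],float))[0]; t=np.array(p["tvec"],float).ravel()
P=lambda u,v:tuple(int(1000*a) for a in R.T@(np.linalg.inv(p["intrinsics"])@[u,v,1]*z[v,u]-t))
for u in (180,205,212,218,280,400,505): print(u,[P(u,v) for v in range(278,304,2)])
print([ (u,P(u,285)) for u in range(150,230,8)])
q=cams.get_image("wrist"); zz=q["z_map"]
R2=cv2.Rodrigues(np.array(q["rvec"],float))[0]; t2=np.array(q["tvec"],float).ravel()
Q=lambda u,v:tuple(int(1000*a) for a in R2.T@(np.linalg.inv(q["intrinsics"])@[u,v,1]*zz[v,u]-t2))
for c in [(145,108),(20,75),(120,70),(60,150),(20,230),(30,330),(170,212),(100,270),(340,350),(270,110),(400,10),(600,280),(270,10)]: print(c,Q(*c))
```

```text
180 [(379, 299, 194), (376, 298, 196), (372, 298, 195), (369, 299, 192), (365, 299, 192), (362, 298, 192), (358, 298, 192), (357, 286, 226), (357, 272, 265), (357, 259, 301), (357, 247, 333), (357, 237, 362), (357, 227, 389)]
205 [(373, 298, 42), (369, 298, 42), (365, 298, 41), (360, 298, 40), (357, 292, 59), (357, 274, 119), (357, 258, 173), (357, 244, 222), (357, 233, 260), (357, 221, 298), (357, 212, 329), (357, 203, 359), (357, 195, 385)]
212 [(372, 294, 2), (367, 294, 1), (363, 294, 0), (358, 293, 1), (357, 277, 58), (357, 260, 120), (357, 245, 173), (357, 233, 219), (357, 221, 260), (357, 211, 296), (357, 202, 329), (357, 193, 359), (357, 186, 385)]
218 [(372, 280, 1), (367, 280, 3), (363, 279, 4), (358, 279, 2), (357, 265, 57), (357, 249, 118), (357, 235, 171), (357, 222, 219), (357, 211, 259), (357, 202, 296), (357, 193, 328), (357, 186, 355), (357, 179, 384)]
280 [(373, 137, 3), (369, 137, 1), (364, 137, 0), (360, 136, 1), (357, 133, 37), (357, 126, 103), (357, 120, 159), (357, 115, 209), (357, 110, 249), (357, 106, 287), (358, 103, 323), (357, 100, 351), (357, 97, 378)]
400
[... 333 characters left out ...]
2, 110), (358, -307, 162), (358, -284, 212), (358, -264, 253), (358, -246, 292), (358, -231, 323), (358, -217, 353)]
[(150, (374, 299, 318)), (158, (373, 299, 289)), (166, (371, 299, 256)), (174, (369, 299, 222)), (182, (366, 299, 182)), (190, (364, 298, 138)), (198, (361, 300, 84)), (206, (358, 298, 31)), (214, (357, 283, 21)), (222, (357, 266, 16))]
(145, 108) (264, 368, 0)
(20, 75) (-50, 120, -308)
(120, 70) (-135, 98, -763)
(60, 150) (109, 88, -253)
(20, 230) (-11, -491, -633)
(30, 330) (368, 300, 207)
(170, 212) (359, 300, 11)
(100, 270) (364, 300, 140)
(340, 350) (643, 301, 0)
(270, 110) (287, 359, -724)
(400, 10) (354, 884, -859)
(600, 280) (1713, 833, -866)
(270, 10) (138, 561, -559)
```

Run:
```python
from h import *
p=cams.get_image("top"); z=p["z_map"].astype(float)
R=cv2.Rodrigues(np.array(p["rvec"],float))[0]; t=np.array(p["tvec"],float).ravel()
v,u=np.mgrid[:400,:640]
P=(np.linalg.inv(p["intrinsics"])@np.stack([u.ravel(),v.ravel(),np.ones(u.size)])*z.ravel()-t[:,None]).T@R
P=P.reshape(400,640,3)
np.save("P.npy",P)
b=(P[...,0]<.35)|(P[...,1]>.306)
print(b.sum(), (z==0).sum(), P.reshape(-1,3).min(0),P.reshape(-1,3).max(0))
if b.any(): print(P[b][::max(1,b.sum()//15)])
for v in range(0,400,30): print(v,np.round(P[v,[0,300,639]],2).tolist())
g=np.clip(p["img"].astype(float)*3,0,255).astype(np.uint8)
q=cams.get_image("side"); 
cv2.imwrite("pics/bright.png",np.vstack([g,np.clip(q["img"][200:360]*1.0,0,255).astype(np.uint8)])[:,:,::-1])
```

```text
16 1006 [ 0.23111011 -0.39906791 -0.86925035] [0.84189037 0.90091088 0.91279925]
[[ 0.2717673   0.70825992 -0.86244867]
 [ 0.26665564  0.7328905  -0.86925035]
 [ 0.23240017  0.89475048 -0.7643443 ]
 [ 0.23135898  0.90000508 -0.73492676]
 [ 0.23128501  0.90064859 -0.69823926]
 [ 0.23168042  0.89904582 -0.65911216]
 [ 0.23153253  0.89814919 -0.45025376]
 [ 0.2312134   0.8999261  -0.42716834]
 [ 0.23131602  0.89969006 -0.40187809]
 [ 0.23111011  0.90091088 -0.37973027]
 [ 0.23126693  0.90039889 -0.35583495]
 [ 0.23138155  0.90007889 -0.33308114]
 [ 0.35355385  0.31858404  0.54913576]
 [ 0.35393662  0.31683716  0.55707643]
 [ 0.35386417  0.31724944  0.56200569]
 [ 0.35360069  0.31856739  0.56563968]]
0 [[0.61, 0.3, 0.64], [0.84, 0.08, 0.34], [0.77, -0.39, 0.44]]
30 [[0.59, 0.3, 0.63], [0.84, 0.09, 0.26], [0.73, -0.39, 0.43]]
60 [[0.57, 0.3, 0.63], [0.84, 0.09, 0.15], [0.69, -0.39, 0.43]]
90 [[0.54, 0.3, 0.62], [0.84, 0.1, 0.0], [0.65, -0.39, 0.42]]
120 [[0.52, 0.3, 0.62], [0.76, 0.1, 0.01], [0.61, -0.39, 0.41]]
150 [[0.5, 0.3, 0.62], [0.68, 0.1, -0.0], [0.57, -0.39, 0.41]]
180 [[0.47, 0.3, 0.61], [0.61, 0.1, 0.0], [0.53, -0.39, 0.4]]
210 [[0.45, 0.3, 0.61], [0.53, 0.09, 0.01], [0.49, -0.39, 0.39]]
240 [[0.43, 0.3, 0.6], [0.46, 0.09, 0.03], [0.45, -0.39, 0.39]]
270 [[0.4, 0.3, 0.6], [0.39, 0.09, 0.06], [0.4, -0.39, 0.38]]
300 [[0.38, 0.3, 0.59], [0.36, 0.07, 0.35], [0.36, -0.39, 0.37]]
330 [[0.36, 0.29, 0.6], [0.36, 0.06, 0.59], [0.36, -0.22, 0.58]]
360 [[0.36, 0.22, 0.69], [0.36, 0.05, 0.69], [0.36, -0.14, 0.68]]
390 [[0.36, 0.18, 0.74], [0.36, 0.05, 0.74], [0.36, -0.1, 0.73]]
```

View pics/bright.png

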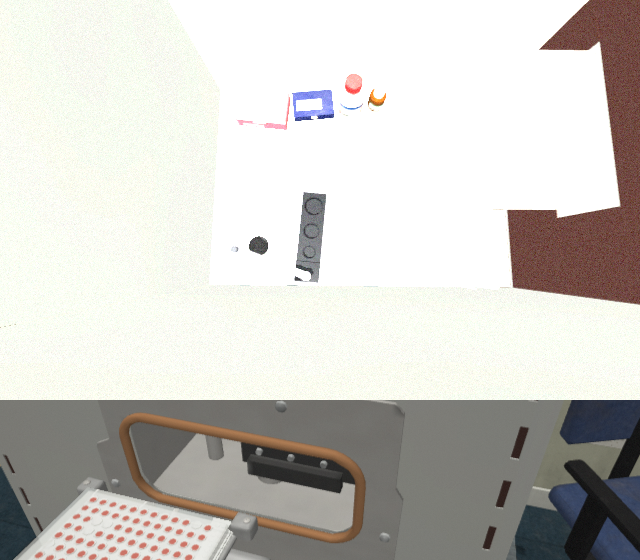

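Run:
```python
from h import *
p=cams.get_image("side"); z=p["z_map"].astype(float)
R=cv2.Rodrigues(np.array(p["rvec"],float))[0]; t=np.array(p["tvec"],float).ravel()
print(R[2])
Q=lambda u,v:tuple(int(1000*a) for a in R.T@(np.linalg.inv(p["intrinsics"])@[u,v,1]*z[v,u]-t))
for c in [(50,50),(600,50),(95,160),(400,210),(380,380),(125,260),(360,330),(300,220),(150,290),(270,280),(215,245),(290,275),(290,250),(330,310),(200,280),(160,250),(450,300),(10,250),(150,330),(250,240)]: print(c,Q(*c))
```

```text
[-0.21519713  0.80771486 -0.54889607]
(50, 50) (504, -398, 454)
(600, 50) (831, -398, 484)
(95, 160) (518, -402, 375)
(400, 210) (747, -403, 377)
(380, 380) (748, -399, 196)
(125, 260) (517, -401, 276)
(360, 330) (728, -401, 256)
(300, 220) (679, -400, 353)
(150, 290) (538, -405, 249)
(270, 280) (633, -358, 245)
(215, 245) (560, -326, 244)
(290, 275) (653, -358, 256)
(290, 250) (673, -407, 329)
(330, 310) (691, -354, 218)
(200, 280) (553, -351, 217)
(160, 250) (510, -348, 243)
(450, 300) (790, -397, 304)
(10, 250) (380, -399, 252)
(150, 330) (583, -462, 276)
(250, 240) (641, -406, 331)
```

```bash
python3 -m handwheel '{"offset":[[-30,0,30],[-70,0,70],[-110,0,100],[-150,0,120],[-190,0,120],[-200,0,120],[-200,0,120],[-200,0,120],[-200,0,120],[-200,0,120],[-200,0,120]],"yaw":[8,16,24,32,40,48,56,64,72,80,80]}'
python3 - <<'E'
from h import *
q=cams.get_image("wrist"); save(q,"w1"); print(ray(q,(0,0))[0]); s=state(); print(s["tool_pos"],s["joint_positions"])
z=q["z_map"].astype(float)
R=cv2.Rodrigues(np.array(q["rvec"],float))[0]; t=np.array(q["tvec"],float).ravel()
for v in range(20,400,60): print(v,[tuple(int(1000*a) for a in R.T@(np.linalg.inv(q["intrinsics"])@[u,v,1]*z[v,u]-t)) for u in range(10,640,70)])
E
```

```text
t: 3.5
tool_pos: [0.2514, 0.4676, 0.3514]
tool_rot: [-0.309, 0.951, 0.0, 0.0]
contact_force: [0.1, 0.2, -0.9]
finger_gap: 0.0859
finger_force: 0.0
[0.19153611 0.4243643  0.493171  ]
[0.25143766 0.46758183 0.35141706] [ 9.76303735e-01 -1.89188282e-01  1.75706672e+00 -4.35923822e-05
  1.57354914e+00 -1.22021629e+00]
20 [(354, 31, 15), (305, 93, -1), (324, -154, -631), (200, -64, -859), (59, 162, -766), (-102, 350, -864), (-79, 506, -332), (77, 490, 233), (102, 490, 331)]
80 [(354, 169, 160), (354, 160, 56), (318, 204, -1), (260, 284, -2), (221, 258, -865), (62, 477, -864), (94, 516, 34), (132, 489, 312), (135, 489, 368)]
140 [(353, 249, 245), (354, 260, 187), (354, 278, 94), (332, 327, 0), (413, 386, -872), (245, 617, -868), (139, 617, -127), (139, 545, 241), (139, 527, 334)]
200 [(354, 299, 297), (383, 299, 221), (447, 300, 50), (694, 310, -629), (623, 529, -865), (447, 772, -866), (255, 901, -603), (139, 872, -236), (139, 629, 234)]
260 [(422, 299, 271), (493, 299, 158), (570, 333, -2), (268, 425, 370), (859, 688, -864), (632, 901, -750), (219, 496, 366), (241, 899, -130), (162, 899, -5)]
320 [(523, 299, 231), (697, 300, 42), (271, 418, 411), (283, 438, 383), (1122, 866, -862), (680, 900, -410), (450, 900, -161), (212, 500, 410), (199, 516, 411)]
380 [(691, 299, 165), (279, 413, 428), (286, 428, 415), (251, 439, 436), (247, 453, 431), (237, 466, 431), (225, 475, 436), (220, 498, 426), (212, 521, 420)]
```

View pics/w1.png

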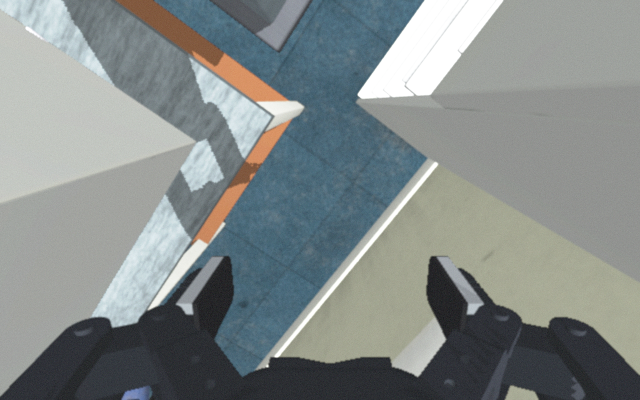

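```bash
python3 -m handwheel '{"offset":[[-5,-20,40],[-10,-40,80],[-15,-60,120],[-20,-80,160],[-25,-100,200],[-30,-120,250],[-30,-120,250],[-30,-120,250]],"yaw":[0,0,0,0,0,0,0,0]}'
python3 - <<'E'
from h import *
q=cams.get_image("wrist"); save(q,"w2"); print(ray(q,(0,0))[0]); s=state(); print(s["tool_pos"],s["joint_positions"])
z=q["z_map"].astype(float)
R=cv2.Rodrigues(np.array(q["rvec"],float))[0]; t=np.array(q["tvec"],float).ravel()
for v in range(20,400,60): print(v,[tuple(int(1000*a) for a in R.T@(np.linalg.inv(q["intrinsics"])@[u,v,1]*z[v,u]-t)) for u in range(10,640,70)])
E
```

```text
t: 4.35
tool_pos: [0.2214, 0.3472, 0.6037]
tool_rot: [-0.308, 0.951, 0.001, 0.002]
contact_force: [1.9, 0.6, -1.0]
finger_gap: 0.0853
finger_force: 0.0
[0.16096025 0.30362059 0.74505471]
[0.22158932 0.34767937 0.60121249] [ 8.72984179e-01 -3.63908890e-01  1.48077496e+00  2.45998158e-05
  2.02397036e+00 -1.32437711e+00]
20 [(355, -161, 176), (333, -192, -1), (326, -399, -630), (175, -270, -860), (84, 151, 0), (-181, 223, -860), (-361, 470, -866), (-230, 534, -152), (-86, 489, 292)]
80 [(354, 2, 350), (354, -7, 227), (353, -24, 0), (266, 94, -1), (201, 112, -863), (13, 372, -866), (-63, 523, -331), (-5, 490, 234), (4, 490, 391)]
140 [(354, 95, 449), (354, 109, 381), (354, 132, 273), (354, 173, 72), (284, 285, -1), (230, 538, -869), (104, 528, 33), (83, 489, 361), (68, 490, 460)]
200 [(354, 157, 514), (355, 178, 471), (354, 210, 411), (355, 261, 314), (400, 363, 0), (471, 723, -868), (246, 897, -607), (139, 502, 424), (115, 490, 511)]
260 [(353, 199, 560), (355, 224, 530), (354, 257, 493), (238, 304, 623), (959, 621, -862), (705, 891, -770), (189, 377, 618), (227, 901, -33), (139, 694, 337)]
320 [(354, 231, 593), (355, 256, 572), (241, 297, 662), (253, 317, 634), (1270, 831, -856), (774, 899, -375), (456, 842, 9), (182, 380, 662), (169, 393, 665)]
380 [(354, 255, 619), (249, 292, 681), (255, 307, 668), (221, 318, 688), (216, 332, 684), (207, 345, 684), (194, 354, 689), (190, 377, 679), (182, 399, 673)]
```

View pics/w2.png

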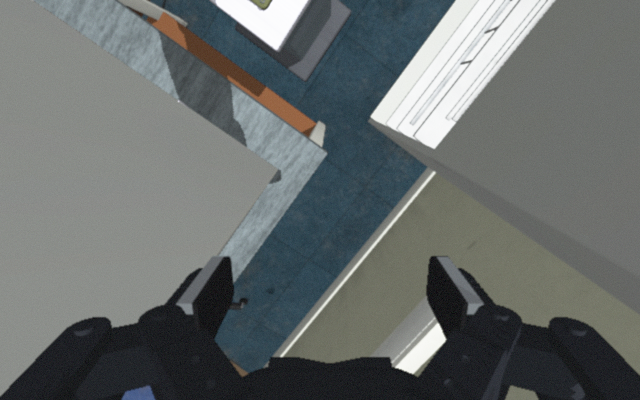

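Run:
```python
from h import *
P=np.load("P.npy")
f=P[300:400]; m=(np.abs(f[...,0]-.3575)>.004)&(f[...,1]<.294)&(f[...,1]>-.385)
ys,xs=np.nonzero(m); print(m.sum(), [(x,y+300,np.round(f[y,x],3).tolist()) for y,x in list(zip(ys,xs))[::max(1,len(ys)//20)]])
l=P[:,:200]; m=(np.abs(l[...,1]-.299)>.005)&(l[...,0]>.362)&(l[...,0]<.83)
ys,xs=np.nonzero(m); print(m.sum(), [(x,y,np.round(l[y,x],3).tolist()) for y,x in list(zip(ys,xs))[::max(1,len(ys)//20)]])
z=cams.get_image("top"); w=cv2.imread("pics/w2.png")
c=cv2.createCLAHE(6,(6,6))
a=c.apply(cv2.cvtColor(z["img"],cv2.COLOR_RGB2GRAY)); b=c.apply(cv2.cvtColor(w,cv2.COLOR_BGR2GRAY))[:280,:340]
o=np.zeros((600,800),np.uint8); o[:300,:480]=cv2.resize(a,(480,300)); o[300:580,:340]=b
s=c.apply(cv2.cvtColor(cv2.imread("pics/side0.png"),cv2.COLOR_BGR2GRAY))[200:360,100:420]; o[300:300+230,340:800]=cv2.resize(s,(460,230))
cv2.imwrite("pics/cl.png",o)
```

```text
264 [(np.int64(87), np.int64(300), [0.412, 0.043, 0.913]), (np.int64(11), np.int64(304), [0.412, 0.043, 0.913]), (np.int64(122), np.int64(312), [0.412, 0.043, 0.913]), (np.int64(367), np.int64(317), [0.412, 0.043, 0.913]), (np.int64(548), np.int64(322), [0.412, 0.043, 0.913]), (np.int64(404), np.int64(327), [0.412, 0.043, 0.913]), (np.int64(593), np.int64(329), [0.412, 0.043, 0.913]), (np.int64(582), np.int64(333), [0.412, 0.043, 0.913]), (np.int64(441), np.int64(339), [0.412, 0.043, 0.913]), (np.int64(208), np.int64(344), [0.412, 0.043, 0.913]), (np.int64(582), np.int64(348), [0.412, 0.043, 0.913]), (np.int64(310), np.int64(352), [0.412, 0.043, 0.913]), (np.int64(445), np.int64(355), [0.412, 0.043, 0.913]), (np.int64(550), np.int64(361), [0.412, 0.043, 0.913]), (np.int64(412), np.int64(367), [0.412, 0.043, 0.913]), (np.int64(45), np.int64(371), [0.412, 0.043, 0.913]), (np.int64(440), np.int64(377), [0.412, 0.043, 0.913]), (np.int64(528), np.int64(382), [0.412, 0.043, 0.913]), (np.int64(594), np.int64(388), [0.412, 0.043, 0.913]), (np.int64(257), np.int64(393), [0.412, 0.043, 0.913])
[... 493 characters left out ...]
64(162), np.int64(159), [0.412, 0.043, 0.913]), (np.int64(48), np.int64(175), [0.412, 0.043, 0.913]), (np.int64(32), np.int64(196), [0.412, 0.043, 0.913]), (np.int64(113), np.int64(221), [0.412, 0.043, 0.913]), (np.int64(149), np.int64(242), [0.412, 0.043, 0.913]), (np.int64(183), np.int64(256), [0.412, 0.043, 0.913]), (np.int64(47), np.int64(273), [0.412, 0.043, 0.913]), (np.int64(30), np.int64(294), [0.412, 0.043, 0.913]), (np.int64(75), np.int64(320), [0.412, 0.043, 0.913]), (np.int64(122), np.int64(340), [0.412, 0.043, 0.913]), (np.int64(91), np.int64(355), [0.412, 0.043, 0.913]), (np.int64(139), np.int64(380), [0.412, 0.043, 0.913]), (np.int64(33), np.int64(397), [0.412, 0.043, 0.913])]
```

View pics/cl.png

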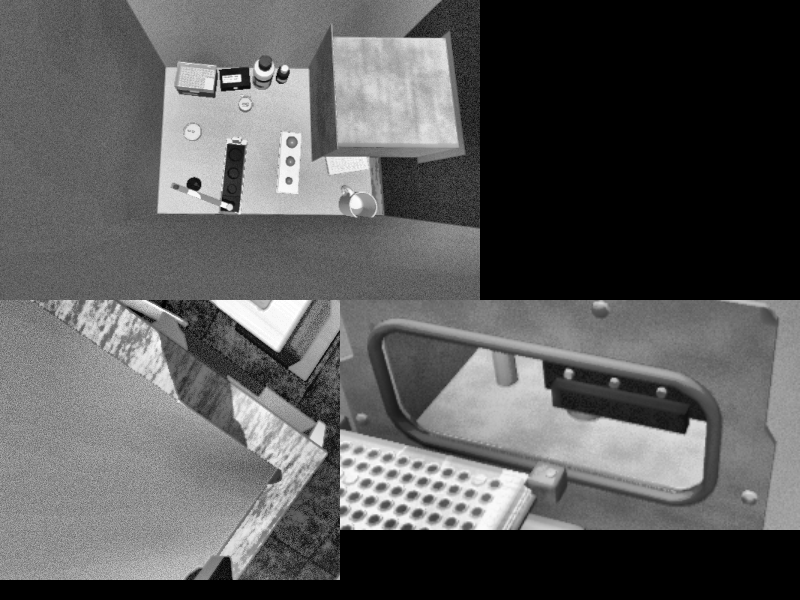

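Run:
```python
from h import *
s0=state(); print(s0["t"],s0["contact_force"])
D=[([.124,1.65],[.6504,.2313],),([-.18919,1.75707],[np.hypot(.25144,.46758),.35142]),(s0["joint_positions"][1:3],[np.hypot(*s0["tool_pos"][:2]),s0["tool_pos"][2]])]
A=[];b=[]
for (q2,q3),(r,z) in D:
    s=q2+q3
    A+=[[1,0,np.sin(q2),np.sin(s),np.cos(s)],[0,1,np.cos(q2),np.cos(s),-np.sin(s)]]; b+=[r,z]
x,res,_,sv=np.linalg.lstsq(np.array(A),np.array(b),rcond=None); print("r0,z0,L1,L2,a",x,res,sv)
print(s0["joint_positions"],s0["tool_pos"], s0["tool_rot"])
```

```text
4.45 [-0.21139002  0.25558218 -0.31708184]
r0,z0,L1,L2,a [ 0.00260494 -0.05154093  0.45162859  0.61311343  0.04243531] [2.3321065e-09] [2.9787785  2.42675441 0.34148416 0.33296098 0.10132727]
[ 8.73186552e-01 -3.63009262e-01  1.48272126e+00  8.45041419e-05
  2.02401752e+00 -1.32477701e+00] [0.22166029 0.34791592 0.59973575] [-3.08486851e-01  9.51228006e-01 -5.34967541e-04 -9.25634589e-04]
```

```bash
python3 -m handwheel '{"offset":[[10,-10,-20],[20,-30,-50],[30,-40,-80],[40,-50,-110],[50,-60,-130],[60,-60,-150],[60,-60,-150],[60,-60,-150]],"yaw":[8,16,24,32,40,48,54,54]}' && python3 -m handwheel '{"offset":[[2,0,0],[4,0,0],[6,0,0],[8,0,0],[8,0,0]],"yaw":[0,0,0,0,0]}'
```

```text
t: 5.25
tool_pos: [0.2813, 0.2874, 0.4476]
tool_rot: [-0.707, 0.707, 0.0, -0.003]
contact_force: [-0.4, 0.5, 0.1]
finger_gap: 0.0853
finger_force: 0.0
t: 5.75
tool_pos: [0.2897, 0.2877, 0.4515]
tool_rot: [-0.707, 0.707, -0.0, 0.0]
contact_force: [0.2, 0.1, 0.3]
finger_gap: 0.0855
finger_force: 0.0
```

```bash
python3 -m handwheel '{"offset":[[1,0,0],[2,0,0],[3,0,0],[4,0,0],[4,0,0]],"yaw":[0,0,0,0,0]}' && python3 -m handwheel '{"offset":[[1,0,0],[2,0,0],[3,0,0],[3,0,0]],"yaw":[0,0,0,0]}'
```

```text
t: 6.25
tool_pos: [0.2936, 0.2876, 0.4513]
tool_rot: [0.707, -0.707, 0.0, 0.0]
contact_force: [0.2, -0.0, 0.3]
finger_gap: 0.0854
finger_force: 0.0
t: 6.65
tool_pos: [0.2966, 0.2876, 0.4513]
tool_rot: [0.707, -0.707, 0.0, 0.0]
contact_force: [-0.4, 0.7, 0.0]
finger_gap: 0.0856
finger_force: 0.0
```

```bash
for i in 1; do python3 -m handwheel '{"offset":[[1,0,0],[1,0,0]],"yaw":[0,0]}' | grep -E "tool_pos|contact"; python3 -m handwheel '{"offset":[[1,0,0],[1,0,0]],"yaw":[0,0]}' | grep -E "tool_pos|contact";python3 -m handwheel '{"offset":[[1,0,0],[1,0,0]],"yaw":[0,0]}' | grep -E "tool_pos|contact"; done
```

```text
tool_pos: [0.2975, 0.2876, 0.4513]
contact_force: [0.3, -0.7, -0.3]
tool_pos: [0.2985, 0.2876, 0.4513]
contact_force: [-0.1, -0.6, -0.1]
tool_pos: [0.2996, 0.2876, 0.4513]
contact_force: [-1.2, 0.3, -0.4]
```

```bash
python3 -m handwheel '{"offset":[[1,0,0],[1,0,0]],"yaw":[0,0]}' | grep -E "tool_pos|contact"; python3 -m handwheel '{"offset":[[1,0,0],[1,0,0]],"yaw":[0,0]}' | grep -E "tool_pos|contact";python3 -m handwheel '{"offset":[[1,0,0],[1,0,0]],"yaw":[0,0]}' | grep -E "tool_pos|contact"
```

```text
tool_pos: [0.3006, 0.2876, 0.4513]
contact_force: [0.5, 0.4, -0.2]
tool_pos: [0.3015, 0.2876, 0.4513]
contact_force: [-0.3, 1.0, -1.5]
tool_pos: [0.3025, 0.2876, 0.4513]
contact_force: [1.0, -0.1, 0.1]
```

```bash
for k in a; do python3 -m handwheel '{"offset":[[1,0,0],[2,0,0],[2,0,0]],"yaw":[0,0,0]}' | grep -E "tool_pos|contact"; python3 -m handwheel '{"offset":[[1,0,0],[2,0,0],[2,0,0]],"yaw":[0,0,0]}' | grep -E "tool_pos|contact";python3 -m handwheel '{"offset":[[1,0,0],[2,0,0],[2,0,0]],"yaw":[0,0,0]}' | grep -E "tool_pos|contact"; done
python3 - <<'E'
from h import *
q=cams.get_image("wrist"); print(ray(q,(0,0))[0])
z=q["z_map"].astype(float)
R=cv2.Rodrigues(np.array(q["rvec"],float))[0]; t=np.array(q["tvec"],float).ravel(); print(R)
for v in (200,240,270,300): print(v,[tuple(int(1000*a) for a in R.T@(np.linalg.inv(q["intrinsics"])@[u,v,1]*z[v,u]-t)) for u in range(170,480,20)])
T=cams.get_image("top"); d=T["z_map"]; save(T,"t2")
P=np.load("P.npy"); R=cv2.Rodrigues(np.array(T["rvec"],float))[0]; t=np.array(T["tvec"],float).ravel()
z0=(P@R.T+t)[...,2]; m=(abs(z0-d)>.02)&(d>0)&(z0>.01); print("changed",m.sum(), np.argwhere(m)[:5])
E
```

```text
tool_pos: [0.3046, 0.2876, 0.4513]
contact_force: [0.3, -0.3, 0.2]
tool_pos: [0.3066, 0.2876, 0.4513]
contact_force: [0.2, 0.1, 0.4]
tool_pos: [0.3086, 0.2876, 0.4513]
contact_force: [0.2, -0.4, 0.5]
[0.30809445 0.21416488 0.59304692]
[[-9.99999898e-01 -3.44708323e-05  4.50966401e-04]
 [ 9.70782844e-05  9.57493215e-01  2.88455774e-01]
 [-4.41740580e-04  2.88455789e-01 -9.57493114e-01]]
200 [(354, 242, 500), (354, 246, 486), (354, 251, 469), (354, 259, 444), (354, 270, 406), (354, 289, 344), (490, 657, -868), (397, 655, -860), (305, 656, -863), (213, 655, -863), (139, 613, -723), (121, 510, -385), (73, 494, -330), (14, 495, -332), (-44, 494, -332), (-101, 494, -330)]
240 [(355, 253, 502), (354, 259, 491), (354, 266, 473), (354, 276, 450), (354, 292, 414), (592, 855, -864), (496, 855, -862), (401, 856, -865), (305, 854, -861), (210, 856, -864), (139, 774, -679), (139, 589, -258), (130, 511, -81), (62, 542, -152), (14, 541, -150), (-34, 541, -151)]
270 [(354, 261, 506), (355, 269, 493), (353, 276, 480), (350, 284, 465), (642, 901, -656), (558, 900, -654), (473, 899, -653), (390, 901, -656), (305, 903, -660), (221, 903, -660), (137, 902, -657), (139, 667, -231), (139, 556, -29), (265, 283, 466), (261, 277, 478), (43, 521, 33)]
300 [(354, 270, 508), (353, 276, 499), (350, 282, 489), (351, 296, 468), (592, 900, -436), (521, 902, -440), (449, 901, -439), (377, 901, -438), (306, 899, -436), (234, 899, -434), (163, 900, -436), (139, 747, -207), (139, 615, -8), (265, 295, 470), (265, 282, 490), (262, 276, 499)]
changed 1100 [[288  78]
 [288  79]
 [288  80]
 [288  81]
 [288  82]]
```

```bash
for k in a; do python3 -m handwheel '{"offset":[[2,0,0],[4,0,0],[4,0,0]],"yaw":[0,0,0]}' | grep -E "tool_pos|contact"; python3 -m handwheel '{"offset":[[2,0,0],[4,0,0],[4,0,0]],"yaw":[0,0,0]}' | grep -E "tool_pos|contact";python3 -m handwheel '{"offset":[[2,0,0],[4,0,0],[6,0,0],[6,0,0]],"yaw":[0,0,0,0]}' | grep -E "t:|tool_pos|contact"; done
python3 - <<'E'
from h import *
print(state()["joint_torque"])
E
```

```text
tool_pos: [0.3127, 0.2876, 0.4513]
contact_force: [-0.1, 0.0, -0.7]
tool_pos: [0.3167, 0.2876, 0.4512]
contact_force: [0.2, -0.2, 1.1]
t: 9.85
tool_pos: [0.3227, 0.2876, 0.4512]
tool_rot: [-0.707, 0.707, -0.0, -0.0]
contact_force: [-0.2, -0.5, -0.6]
[-4.55994566e-02 -1.90524709e+01 -3.76631212e+01 -9.23688785e-03
 -1.50308479e-02 -1.21446198e-02]
```

View pics/t2.png

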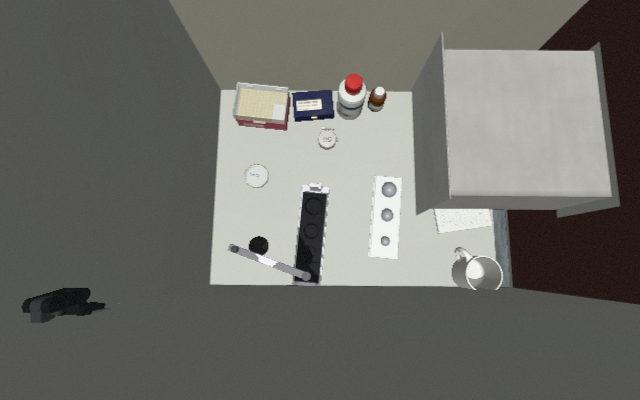

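```bash
python3 -m handwheel '{"offset":[[10,-5,0],[20,-15,0],[35,-30,0],[50,-45,0],[65,-60,0],[80,-80,0],[95,-100,0],[110,-120,-10],[120,-140,-20],[130,-160,-30]],"yaw":[-8,-16,-24,-32,-40,-48,-56,-64,-72,-80]}' && python3 -m handwheel '{"offset":[[0,-15,-10],[5,-30,-20],[10,-45,-30],[15,-60,-40],[20,-75,-50],[25,-90,-60],[30,-105,-70],[35,-120,-80],[40,-130,-90],[45,-140,-95],[47,-148,-100],[47,-148,-100],[47,-148,-100]],"yaw":[-8,-16,-24,-32,-40,-48,-56,-64,-72,-80,-88,-96,-100]}'
python3 - <<'E'
from h import *
for i in range(2):
    q=cams.get_image("wrist"); find(q)
save(q,"w3"); print(ray(q,(0,0))[0])
E
```

```text
t: 10.85
tool_pos: [0.4529, 0.1267, 0.4209]
tool_rot: [-0.084, 0.996, 0.0, 0.0]
contact_force: [0.5, 0.0, 0.5]
finger_gap: 0.0853
finger_force: 0.0
t: 12.15
tool_pos: [0.4994, -0.0207, 0.3209]
tool_rot: [0.709, 0.706, -0.0, -0.0]
contact_force: [-0.3, -0.2, 0.9]
finger_gap: 0.0853
finger_force: 0.0
ball_medium 0.77 [344.  221.2] [ 518.3 -111. ]
ball_medium 0.35 [314.7  88.7] [480.2  66.2]
ball_small 0.56 [302.6 217.2] [ 459.8 -106.3]
ball_tray 0.6 [339.9 218.2] [ 513.3 -115.5]
ball_block 0.84 [319.2  88.2] [485.1  67.6]
pocket_large 0.8 [362.5  92.5] [539.8  61.3]
pocket_large 0.24 [232.6  84. ] [379.   72.1]
pocket_medium 0.89 [312.   86.3] [477.1  68.9]
pocket_small 0.95 [277.5  84.9] [434.5  70.8]
pocket_small 0.43 [341.9 223.2] [ 515.2 -112. ]
bar_pivot 0.63 [227.3  82.5] [379.7  72.7]
dust_cap 0.21 [361.  90.] [540.5  65.1]
counter 0.65 [483.5 118.3] [707.7  27.8]
ball_large 0.57 [384.1 223. ] [ 575.1 -112. ]
ball_medium 0.83 [342.  220.3] [ 516.3 -109.4]
ball_medium 0.65 [382.8 224.3] [ 574.  -115.4]
ball_small 0.52 [302.4 217.2] [ 460.2 -106.3]
ball_small 0.3 [360.3  94. ] [537.8  60.2]
ball_tray 0.97 [337.8 214.6] [ 510.9 -109.7]
ball_block 0.84 [316.1  88.9] [480.8  67. ]
pocket_large 0.57 [359.1  92.9] [535.5  61.3]
pocket_medium 0.77 [313.4  88. ] [478.7  67.1]
pocket_small 0.87 [276.9  86.8] [433.4  68.5]
bar_pivot 0.67 [228.5  81.9] [380.9  73. ]
petri_dish 0.47 [313.   85.9] [476.8  70.7]
counter 0.88 [483.9 117.2] [708.5  30.5]
counter 0.64 [299.3 217.5] [ 453.8 -114.3]
[0.49895288 0.05293484 0.46309995]
```

View pics/w3.png

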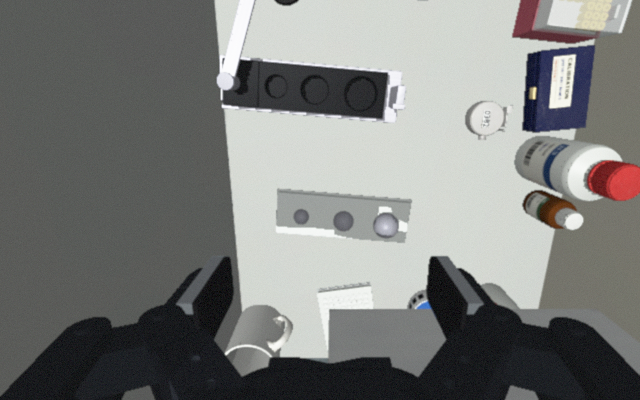

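```bash
cat >> h.py <<'E'
BY=dict(bar_pivot=105,pocket_small=52,pocket_medium=4,pocket_large=-54)
TY=dict(ball_large=None,ball_medium=None,ball_small=None)
def meas(p,names,mn=.3):
    out={}
    for n in names:
        if n.startswith("ball_") :
            c=[r for r in spotter.silhouettes(n,p) if r["conf"]>mn]
            c=[(np.argwhere(r["region"])[:,::-1].mean(0),r["region"].sum()) for r in c if r["region"].any()]
            out[n]=[(*np.round(atz(p,a,H[n])[:2]*1000,1),int(k)) for a,k in c]
        else: out[n]=[np.round(atz(p,r["pixel"],H[n])[:2]*1000,1) for r in spotter.landmark_of(n,p)[:1] if r["conf"]>mn]
    return out
def rig2(obs):
    # obs: list of (along_y_mm, xy) -> origin, yaw of +y axis direction
    l=np.array([o[0] for o in obs],float); X=np.array([o[1] for o in obs],float)
    lc=l-l.mean(); d=(lc[:,None]*(X-X.mean(0))).sum(0); d/=np.linalg.norm(d)
    o=X.mean(0)-l.mean()*d; return o,d,np.round(X-(o+l[:,None]*d),1)
E
python3 - <<'E'
from h import *
S=[]; 
for c in("wrist","wrist","top","top"):
    p=cams.get_image(c); m=meas(p,["ball_large","ball_medium","ball_small"]); b=meas(p,BY)
    print(c,m); obs=[(BY[n],v[0]) for n,v in b.items() if v]; print(b)
    if len(obs)>2: print(*rig2(obs))
# circles
p=cams.get_image("wrist"); g=cv2.cvtColor(p["img"],cv2.COLOR_RGB2GRAY)
z=p["z_map"]
for u,v,h in [(301,217,.0208),(343,221,.025),(386,225,.0289)]: print(z[v,u],np.round(atz(p,(u,v),h)*1000))
big=cv2.resize(g[60:130,215:410],None,fx=4,fy=4,interpolation=cv2.INTER_CUBIC); big=cv2.createCLAHE(5,(4,4)).apply(big)
big2=cv2.resize(p["img"][180:250,260:430][:,:,::-1],None,fx=4,fy=4)
o=np.zeros((570,780,3),np.uint8); o[:280]=big[...,None]; o[285:565,:680]=big2; cv2.imwrite("pics/blk.png",o)
E
```

```text
wrist {'ball_large': [(np.float64(577.4), np.float64(-115.1), 502)], 'ball_medium': [(np.float64(517.5), np.float64(-110.4), 331)], 'ball_small': [(np.float64(458.1), np.float64(-104.5), 188)]}
{'bar_pivot': [array([381.9,  70.9])], 'pocket_small': [array([432.6,  69.7])], 'pocket_medium': [array([481.9,  69.2])], 'pocket_large': [array([540.1,  61.3])]}
[485.83179173  66.25520536] [-0.99838474  0.05681475] [[ 0.9 -1.3]
 [-1.3  0.5]
 [ 0.1  2.7]
 [ 0.4 -1.9]]
wrist {'ball_large': [(np.float64(577.2), np.float64(-115.3), 507)], 'ball_medium': [(np.float64(517.9), np.float64(-110.0), 333), (np.float64(466.2), np.float64(72.4), 10448)], 'ball_small': [(np.float64(457.7), np.float64(-105.5), 172)]}
{'bar_pivot': [array([460.5, -94.1])], 'pocket_small': [array([ 459.7, -100.4])], 'pocket_medium': [array([476.9,  67.2])], 'pocket_large': [array([539.3,  60.6])]}
[494.33181161   8.04083564] [-0.38249763 -0.92395647] [[  6.3  -5.1]
 [-14.7 -60.4]
 [-15.9  62.9]
 [ 24.3   2.7]]
top {'ball_large': [], 'ball_medium': [], 'ball_small': []}
{'bar_pivot': [array([381.9,  79.3])], 'pocket_small': [array([434.1,  77.5])], 'pocket_medium': [array([484.2,  60.9])], 'pocket_large': [array([538. ,  52.2])]}
[485.83875348  62.52889645] [-0.98275714  0.18490107] [[-0.7 -2.6]
 [-0.6  5.4]
 [ 2.3 -2.4]
 [-0.9 -0.3]]
top {'ball_large': [(np.float64(514.4), np.float64(-112.6), 61), (np.float64(447.9), np.float64(185.2), 275)], 'ball_medium': [(np.float64(515.8), np.float64(-113.9), 51), (np.float64(412.0), np.float64(164.7), 656)], 'ball_small': [(np.float64(460.4), np.float64(-106.2), 57)]}
{'bar_pivot': [array([374.8,  81.4])], 'pocket_small': [array([440.4,  72.8])], 'pocket_medium': [array([483.6,  71. ])], 'pocket_large': []}
[486.352912    69.92276485] [-0.99539588  0.0958491 ] [[-7.   1.4]
 [ 5.8 -2.1]
 [ 1.2  0.7]]
0.46191582 [ 458. -106.   21.]
0.4534507 [ 518. -110.   25.]
0.4475681 [ 578. -115.   29.]
```

View pics/blk.png

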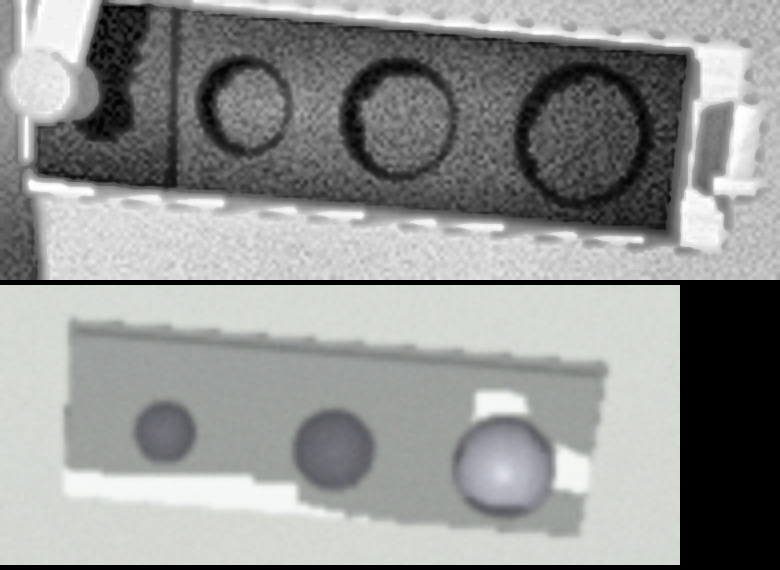

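Run:
```python
from h import *
p=cams.get_image("wrist")
M=[(52,(244,105)),(4,(399,119)),(-54,(584,135))]
X=[(l,atz(p,(215+x/4-.375,60+y/4-.375),.03)[:2]*1000) for l,(x,y) in M]
print(X); o,d,r=rig2(X); print(o,d,r, np.degrees(np.arctan2(d[1],-d[0])))
for l in (52,4,-54,105): print(l,np.round(o+l*d,1))
for n in("side","wrist"): pass
T=cams.get_image("top"); print([ (n,np.round(atz(T,q,h)[:2]*1000,1)) for n,q,h in [("l",(389,189.5),.0289),("m",(387,214.9),.025),("s",(385.3,240.8),.0208),("pl",(314.3,205.7),.03),("pm",(311.5,231),.03),("ps",(309,252),.03),("knob",(232,248),.085)]])
```

```text
[(52, array([431.92578699,  69.57906682])), (4, array([479.8639272 ,  65.46973587])), (-54, array([537.4326918 ,  60.74497466]))]
[483.73848044  65.20900454] [-0.99651767  0.08338187] [[ 0.   0. ]
 [ 0.1 -0.1]
 [-0.1  0. ]] 4.782982222885016
52 [431.9  69.5]
4 [479.8  65.5]
-54 [537.6  60.7]
105 [379.1  74. ]
[('l', array([ 579.9, -114.8])), ('m', array([ 520.5, -109.6])), ('s', array([ 460.8, -105.3])), ('pl', array([539.6,  59.6])), ('pm', array([480.9,  65.2])), ('ps', array([433.2,  70.2])), ('knob', array([438.7, 232.7]))]
```

```bash
python3 - <<'E'
import numpy as np
P=np.load("P.npy")
for v in (150,200,207): print([ (u,*(P[v,u]*1000).astype(int)) for u in range(405,460,5)])
E
python3 -m handwheel '{"offset":[[-4,-9,-20],[-8,-18,-40],[-12,-27,-60],[-16,-36,-80],[-20,-45,-100],[-24,-54,-120],[-30,-63,-140],[-36,-75,-160],[-40,-85,-180],[-40,-85,-200],[-40,-85,-220],[-40,-85,-220]],"yaw":[8,16,24,32,40,48,56,64,72,80,85,85]}' 0.5
python3 - <<'E'
from h import *
q=cams.get_image("wrist"); m=meas(q,["ball_large","ball_medium","ball_small"],.2); print(m); print(state()["tool_pos"])
E
```

```text
[(405, np.int64(684), np.int64(-160), np.int64(1)), (410, np.int64(684), np.int64(-173), np.int64(0)), (415, np.int64(623), np.int64(-134), np.int64(204)), (420, np.int64(613), np.int64(-135), np.int64(238)), (425, np.int64(604), np.int64(-135), np.int64(270)), (430, np.int64(594), np.int64(-134), np.int64(302)), (435, np.int64(586), np.int64(-134), np.int64(329)), (440, np.int64(579), np.int64(-134), np.int64(355)), (445, np.int64(572), np.int64(-134), np.int64(376)), (450, np.int64(578), np.int64(-149), np.int64(356)), (455, np.int64(579), np.int64(-157), np.int64(355))]
[(405, np.int64(559), np.int64(-157), np.int64(0)), (410, np.int64(559), np.int64(-169), np.int64(3)), (415, np.int64(560), np.int64(-182), np.int64(0)), (420, np.int64(523), np.int64(-135), np.int64(225)), (425, np.int64(518), np.int64(-134), np.int64(260)), (430, np.int64(513), np.int64(-135), np.int64(290)), (435, np.int64(509), np.int64(-135), np.int64(317)), (440, np.int64(505), np.int64(-135), np.int64(342)), (445, np.int64(501), np.int64(-135), np.int64(365)), (450, np.int64(509), np.int64(-160), np.int64(31
[... 318 characters left out ...]
(430, np.int64(501), np.int64(-135), np.int64(288)), (435, np.int64(510), np.int64(-160), np.int64(231)), (440, np.int64(510), np.int64(-168), np.int64(233)), (445, np.int64(510), np.int64(-178), np.int64(231)), (450, np.int64(510), np.int64(-186), np.int64(235)), (455, np.int64(510), np.int64(-195), np.int64(235))]
t: 16.5
tool_pos: [0.4572, -0.1048, 0.0983]
tool_rot: [0.044, 0.999, 0.001, -0.003]
contact_force: [-0.4, 1.3, -1.0]
finger_gap: 0.0423
finger_force: 0.0
{'ball_large': [(np.float64(480.1), np.float64(-107.6), 14631)], 'ball_medium': [(np.float64(517.6), np.float64(-110.6), 1171)], 'ball_small': [(np.float64(457.4), np.float64(-105.6), 774)]}
[ 0.4604654  -0.10565774  0.10278818]
```

```bash
python3 -m handwheel '{"offset":[[-1,0,-30],[-1,0,-60],[-1,0,-78],[-1,0,-87],[-1,0,-87]],"yaw":[0,0,0,0,0]}' && python3 -m handwheel '{"offset":[[0,0,0],[0,0,0],[0,0,0],[0,0,0],[0,0,0]],"yaw":[0,0,0,0,0]}' 0
```

```text
t: 17.2
tool_pos: [0.4584, -0.1053, 0.0142]
tool_rot: [0.044, 0.999, 0.0, -0.0]
contact_force: [-0.6, -0.0, -0.5]
finger_gap: 0.0427
finger_force: 0.0
t: 17.7
tool_pos: [0.4599, -0.1059, 0.0158]
tool_rot: [0.044, 0.999, -0.0, 0.002]
contact_force: [-0.0, -0.4, 5.4]
finger_gap: 0.0178
finger_force: 58.7
```

```bash
python3 -m handwheel '{"offset":[[0,0,1],[0,0,3],[0,0,3]],"yaw":[0,0,0]}'
python3 - <<'E'
from h import *
q=cams.get_image("wrist"); z=q["z_map"].astype(float); R=cv2.Rodrigues(np.array(q["rvec"],float))[0]; t=np.array(q["tvec"],float).ravel()
r=[(x["conf"],np.argwhere(x["region"])[:,::-1]) for x in spotter.silhouettes("ball_small",q)]
for c,a in r:
    print(c,len(a),a.mean(0),a.min(0),a.max(0)); P=np.array([R.T@(np.linalg.inv(q["intrinsics"])@[u,v,1]*z[v,u]-t) for u,v in a]); print(np.round(np.percentile(P,[2,50,98],axis=0)*1000,1))
E
```

```text
t: 18.0
tool_pos: [0.4582, -0.1053, 0.0173]
tool_rot: [0.044, 0.999, 0.0, -0.0]
contact_force: [0.5, -0.0, 0.6]
finger_gap: 0.0179
finger_force: 58.7
0.65 1617 [329.67223253 262.54359926] [310 239] [349 286]
[[ 445.7 -113.2   19.6]
 [ 452.2 -104.8   28.1]
 [ 463.4  -96.7   31.3]]
0.38 12595 [614.67518857 280.35688765] [566  71] [639 399]
[[400.1  27.7   1. ]
 [489.4  35.4   9.1]
 [542.3  40.9  29.6]]
```

```bash
cat >> h.py <<'E'
from scipy.optimize import least_squares
def sphere(name,r):
    q=cams.get_image("wrist"); z=q["z_map"].astype(float); R=cv2.Rodrigues(np.array(q["rvec"],float))[0]; t=np.array(q["tvec"],float).ravel()
    s=spotter.silhouettes(name,q)
    if not s: print("none"); return
    m=cv2.erode(s[0]["region"].astype(np.uint8),np.ones((5,5)))
    a=np.argwhere((m>0)&(z>0))[:,::-1]
    P=np.array([R.T@(np.linalg.inv(q["intrinsics"])@[u,v,1]*z[v,u]-t) for u,v in a])*1000
    f=least_squares(lambda c:np.linalg.norm(P-c,axis=1)-r,P.mean(0)-[0,0,r],loss="soft_l1")
    print(name,s[0]["conf"],len(a),"centre",np.round(f.x,1),"rms",np.sqrt(np.mean(f.fun**2)),"tcp",np.round(np.array(state()["tool_pos"])*1000,1))
E
python3 -c "
from h import *
sphere('ball_small',11)"; python3 -m handwheel '{"offset":[[0,0,5],[0,0,10],[0,0,10]],"yaw":[0,0,0]}'; python3 -c "
from h import *
sphere('ball_small',11)"
```

```text
ball_small 0.62 1291 centre [ 456.5 -105.3   20. ] rms 0.5154889726254733 tcp [ 458.3 -105.3   17.2]
t: 18.5
tool_pos: [0.4589, -0.1055, 0.0281]
tool_rot: [0.044, 0.999, -0.0, 0.001]
contact_force: [-0.3, -0.4, -0.7]
finger_gap: 0.0185
finger_force: 58.7
ball_small 0.82 1297 centre [ 457.2 -105.5   30.9] rms 0.5049996180073766 tcp [ 458.5 -105.4   27.5]
```

```bash
python3 -m handwheel '{"offset":[[0,0,15],[0,5,35],[-3,20,40],[-7,45,40],[-12,75,40],[-17,105,40],[-21,135,40],[-24,157,40],[-25,170,40],[-25,175,40],[-25,175,40]],"yaw":[0,0,0,0,0,0,0,0,0,0,0]}'; python3 -c "
from h import *
sphere('ball_small',11)"
```

```text
t: 19.7
tool_pos: [0.4333, 0.0699, 0.0671]
tool_rot: [0.043, 0.999, -0.0, -0.0]
contact_force: [1.2, 0.8, -0.7]
finger_gap: 0.0181
finger_force: 58.7
ball_small 0.98 1271 centre [431.6  70.   69.9] rms 0.5067607765310346 tcp [433.6  69.2  67.2]
```

```bash
python3 -m handwheel '{"offset":[[0,0,-12],[0,0,-24],[0,0,-30],[0,0,-33],[0,0,-35],[0,0,-35]],"yaw":[0,0,0,0,0,0]}'; python3 -c "
from h import *
sphere('ball_small',11)"
```

```text
t: 20.4
tool_pos: [0.4334, 0.0696, 0.032]
tool_rot: [0.044, 0.999, -0.0, -0.0]
contact_force: [0.7, 0.1, -1.1]
finger_gap: 0.0181
finger_force: 58.7
ball_small 0.86 1312 centre [431.7  69.6  34.9] rms 0.49838104760164875 tcp [433.8  69.6  32.6]
```

Ball is part-way in (centre about 35 mm). Release and rise.

```bash
python3 -m handwheel '{"offset":[[0,0,0],[0,0,0],[0,0,10],[0,0,30],[0,0,50]],"yaw":[0,0,0,0,0]}' 0.5; python3 -c "
from h import *
sphere('ball_small',11)"
```

```text
t: 21.0
tool_pos: [0.4333, 0.0696, 0.0834]
tool_rot: [0.044, 0.999, -0.0, -0.0]
contact_force: [0.6, 0.3, -0.3]
finger_gap: 0.0427
finger_force: 0.0
ball_small 0.63 664 centre [432.1  69.6  30. ] rms 0.5243278814782587 tcp [436.2  69.7  86.1]
```

```bash
python3 -m handwheel '{"offset":[[10,-20,0],[25,-45,0],[40,-75,-5],[55,-105,-15],[70,-130,-25],[80,-147,-33],[84,-155,-35],[84,-155,-35]],"yaw":[0,0,0,0,0,0,0,0]}' 0.55 && python3 -m handwheel '{"offset":[[0,-4,0],[0,-8,0],[0,-11,0]],"yaw":[0,0,0]}'|grep contact &&  python3 -m handwheel '{"offset":[[0,-3,0],[0,-6,0],[0,-9,0]],"yaw":[0,0,0]}'|grep contact && python3 -m handwheel '{"offset":[[0,-2,0],[0,-5,0],[0,-5,0]],"yaw":[0,0,0]}'; python3 -c "
from h import *
sphere('ball_medium',14.5)"
```

```text
t: 21.9
tool_pos: [0.5172, -0.0859, 0.0466]
tool_rot: [0.044, 0.999, 0.0, -0.001]
contact_force: [1.0, 0.6, 0.1]
finger_gap: 0.0469
finger_force: 0.0
contact_force: [-1.1, -0.6, -0.7]
contact_force: [-0.4, -0.6, 0.4]
t: 22.8
tool_pos: [0.5175, -0.1107, 0.0473]
tool_rot: [0.044, 0.999, -0.0, 0.0]
contact_force: [0.2, -0.2, 0.4]
finger_gap: 0.0468
finger_force: 0.0
ball_medium 0.91 1805 centre [ 517.9 -110.9   23.4] rms 0.47890035586023355 tcp [ 517.4 -110.5   47.3]
```

```bash
python3 -m handwheel '{"offset":[[0.5,0,-14],[0.5,0,-26],[0.5,0,-33],[0.5,0,-33]],"yaw":[0,0,0,0]}' && python3 -m handwheel '{"offset":[[0,0,0],[0,0,0],[0,0,0],[0,0,2],[0,0,12],[0,0,30],[0,0,30]],"yaw":[0,0,0,0,0,0,0]}' 0;  python3 -c "
from h import *
sphere('ball_medium',14.5)"
```

```text
t: 23.3
tool_pos: [0.5163, -0.1098, 0.012]
tool_rot: [0.044, 0.999, 0.001, -0.002]
contact_force: [-1.1, 0.4, -0.2]
finger_gap: 0.0469
finger_force: 0.0
t: 24.0
tool_pos: [0.5203, -0.1111, 0.0476]
tool_rot: [0.044, 0.999, -0.001, 0.003]
contact_force: [1.1, -0.2, 0.5]
finger_gap: 0.0259
finger_force: 59.0
ball_medium 0.74 2778 centre [ 520.3 -111.2   56.4] rms 0.49195546232460313 tcp [ 518.5 -110.6   45.1]
```

```bash
python3 -m handwheel '{"offset":[[-2,8,10],[-6,25,20],[-12,50,20],[-18,80,20],[-25,110,20],[-31,138,20],[-35,160,20],[-38,172,20],[-38,176,20],[-38,176,20],[-38,176,20]],"yaw":[0,0,0,0,0,0,0,0,0,0,0]}'; python3 -c "
from h import *
sphere('ball_medium',14.5)"
```

```text
t: 25.2
tool_pos: [0.4802, 0.0652, 0.0644]
tool_rot: [0.044, 0.999, -0.0, 0.0]
contact_force: [-0.0, -0.6, -1.1]
finger_gap: 0.0259
finger_force: 59.1
ball_medium 0.68 2713 centre [480.2  65.1  73.3] rms 0.49079692664089425 tcp [480.2  64.9  64.4]
```

```bash
python3 -m handwheel '{"offset":[[0,0,-12],[0,0,-24],[0,0,-30],[0,0,-34],[0,0,-34]],"yaw":[0,0,0,0,0]}' && python3 -m handwheel '{"offset":[[0,0,0],[0,0,0],[0,0,10],[0,0,30],[0,0,50],[0,0,50]],"yaw":[0,0,0,0,0,0]}' 0.55; python3 -c "
from h import *
sphere('ball_medium',14.5)"
```

```text
t: 25.8
tool_pos: [0.4799, 0.0655, 0.0301]
tool_rot: [0.044, 0.999, -0.0, -0.001]
contact_force: [0.5, 0.7, -0.4]
finger_gap: 0.0256
finger_force: 59.2
t: 26.4
tool_pos: [0.4827, 0.0657, 0.0841]
tool_rot: [0.044, 0.999, 0.0, 0.004]
contact_force: [0.2, 1.0, 0.0]
finger_gap: 0.047
finger_force: 0.0
ball_medium 0.83 1276 centre [480.1  65.4  30. ] rms 0.5172860125283966 tcp [480.4  65.6  80.9]
```

```bash
python3 -m handwheel '{"offset":[[10,-20,0],[28,-45,0],[48,-75,-5],[68,-105,-12],[84,-130,-20],[94,-146,-25],[97,-150,-25],[97,-150,-25]],"yaw":[0,0,0,0,0,0,0,0]}' 0.65 && python3 -m handwheel '{"offset":[[0,-4,0],[0,-8,0],[0,-11,0]],"yaw":[0,0,0]}'|grep contact &&  python3 -m handwheel '{"offset":[[0,-3,0],[0,-6,0],[0,-9,0]],"yaw":[0,0,0]}'|grep contact && python3 -m handwheel '{"offset":[[0,-3,0],[0,-6,0],[0,-10,0],[0,-10,0]],"yaw":[0,0,0,0]}'; python3 -c "
from h import *
sphere('ball_large',18)"
```

```text
t: 27.3
tool_pos: [0.5763, -0.0845, 0.0541]
tool_rot: [0.044, 0.999, 0.0, -0.001]
contact_force: [-0.0, -0.1, -0.8]
finger_gap: 0.0558
finger_force: 0.0
contact_force: [0.2, 0.2, 0.1]
contact_force: [0.3, -0.2, 0.3]
t: 28.3
tool_pos: [0.577, -0.1149, 0.0554]
tool_rot: [0.044, 0.999, -0.0, 0.0]
contact_force: [0.2, 0.2, 0.5]
finger_gap: 0.0553
finger_force: 0.0
ball_large 0.66 2802 centre [ 577.8 -116.    27.3] rms 0.4779597600667399 tcp [ 577.  -114.5   55.3]
```

```bash
python3 -m handwheel '{"offset":[[0.5,-0.5,-14],[0.5,-0.5,-28],[0.5,-0.5,-38],[0.5,-0.5,-38]],"yaw":[0,0,0,0]}' && python3 -m handwheel '{"offset":[[0,0,0],[0,0,0],[0,0,0],[0,0,2],[0,0,12],[0,0,30],[0,0,50]],"yaw":[0,0,0,0,0,0,0]}' 0 && python3 -m handwheel '{"offset":[[-2,8,5],[-6,25,5],[-12,50,5],[-18,80,5],[-25,110,5],[-31,138,5],[-36,160,5],[-39,172,5],[-40,176,5],[-40,176,5],[-40,176,5]],"yaw":[0,0,0,0,0,0,0,0,0,0,0]}'; python3 -c "
from h import *
sphere('ball_large',18)"
```

```text
t: 28.8
tool_pos: [0.5753, -0.1142, 0.0141]
tool_rot: [0.043, 0.999, 0.001, -0.003]
contact_force: [-0.8, -0.7, 0.1]
finger_gap: 0.0557
finger_force: 0.0
t: 29.5
tool_pos: [0.5769, -0.1146, 0.0678]
tool_rot: [0.044, 0.999, 0.0, -0.001]
contact_force: [0.8, 0.6, -1.9]
finger_gap: 0.0328
finger_force: 59.7
t: 30.6
tool_pos: [0.5375, 0.0606, 0.0722]
tool_rot: [0.044, 0.999, -0.0, -0.0]
contact_force: [-0.3, -0.3, -2.1]
finger_gap: 0.0334
finger_force: 59.8
ball_large 0.96 4562 centre [538.   60.5  81.8] rms 0.4882532230026688 tcp [537.7  60.4  72.3]
```

```bash
python3 -m handwheel '{"offset":[[0,0,-14],[0,0,-28],[0,0,-37],[0,0,-42],[0,0,-42]],"yaw":[0,0,0,0,0]}' && python3 -m handwheel '{"offset":[[0,0,0],[0,0,0],[0,0,10],[0,0,30],[0,0,60],[0,0,60]],"yaw":[0,0,0,0,0,0]}' 0.65; python3 -c "
from h import *
sphere('ball_large',18)
T=cams.get_image('top'); find(T,['bar_knob','bar_pivot'])
print([np.round(r['pixel']) for r in spotter.silhouettes('bar_knob',T)[:1]])"
```

```text
t: 31.2
tool_pos: [0.5371, 0.061, 0.0297]
tool_rot: [0.044, 0.999, -0.0, -0.001]
contact_force: [0.2, -1.0, -1.1]
finger_gap: 0.0329
finger_force: 59.9
t: 31.8
tool_pos: [0.5412, 0.0612, 0.0961]
tool_rot: [0.043, 0.999, 0.0, 0.005]
contact_force: [0.1, -0.0, 0.2]
finger_gap: 0.0555
finger_force: 0.0
ball_large 0.93 1886 centre [537.9  60.9  29.9] rms 0.4917367743994324 tcp [538.5  61.1  92.1]
bar_knob 0.79 [232.7 249.7] [435.5 234. ]
[array([301., 216.])]
```

```bash
python3 -m handwheel '{"offset":[[0,5,30],[-10,20,55],[-22,40,60],[-35,60,60],[-50,85,60],[-65,110,60],[-80,135,60],[-94,155,60],[-104,169,60],[-104,169,60],[-104,169,60]],"yaw":[8,16,24,32,40,48,56,64,72,75,75]}' 0.5
python3 - <<'E'
from h import *
q=cams.get_image("wrist"); find(q,["bar_knob","bar_pivot"])
z=q["z_map"].astype(float); R=cv2.Rodrigues(np.array(q["rvec"],float))[0]; t=np.array(q["tvec"],float).ravel()
v,u=np.mgrid[:400,:640]; P=((np.linalg.inv(q["intrinsics"])@np.stack([u.ravel(),v.ravel(),np.ones(u.size)])*z.ravel()-t[:,None]).T@R)*1000
k=P[(P[:,2]>70)&(P[:,2]<90)&(abs(P[:,0]-434)<40)&(abs(P[:,1]-230)<40)]
print(len(k),np.round(np.percentile(k,[2,50,98],axis=0),1)); k=k[k[:,2]>82.5]; print(len(k),np.round(np.percentile(k,[2,50,98],axis=0),1))
s=state(); print(s["tool_pos"],s["joint_positions"][5])
E
```

```text
t: 33.2
tool_pos: [0.4326, 0.2304, 0.1493]
tool_rot: [-0.574, 0.819, 0.0, -0.001]
contact_force: [0.1, 0.4, -0.5]
finger_gap: 0.0429
finger_force: 0.0
bar_knob 0.69 [106.1  25. ] [517.6  75.8]
bar_knob 0.66 [324.7 207.9] [434.7 228. ]
414 [[428.6 222.1  71.2]
 [434.5 227.   83.7]
 [441.2 234.4  85.2]]
292 [[429.2 222.8  82.8]
 [435.  228.7  84. ]
 [441.2 234.8  85.2]]
[0.4333566  0.22981522 0.14979259] -2.4131290254541335
```

```bash
python3 -m handwheel '{"offset":[[1.5,-1,-30],[1.5,-1,-60],[1.5,-1,-78],[1.5,-1,-84],[1.5,-1,-84]],"yaw":[0,0,0,0,0]}' 0.5 && python3 -m handwheel '{"offset":[[0,0,0],[0,0,0],[0,0,0]],"yaw":[0,0,0]}' 0.23 && python3 -m handwheel '{"offset":[[13,-6,0],[26,-12,0],[38,-20,0],[50,-29,0],[60,-38,0],[70,-49,0],[79,-60,0],[86,-72,0],[93,-85,0],[98,-98,0],[103,-112,0],[106,-126,0],[108,-140,0],[108,-155,0],[108,-168,0],[108,-168,0]],"yaw":[-5,-10,-15,-20,-25,-30,-35,-40,-45,-50,-55,-60,-65,-70,-75,-75]}'
```

```text
t: 33.85
tool_pos: [0.4345, 0.2286, 0.0654]
tool_rot: [-0.573, 0.819, 0.0, -0.001]
contact_force: [-0.6, -0.1, 0.0]
finger_gap: 0.0426
finger_force: 0.0
t: 34.15
tool_pos: [0.4358, 0.2294, 0.0676]
tool_rot: [-0.574, 0.819, -0.0, 0.001]
contact_force: [0.3, -0.2, 0.6]
finger_gap: 0.0198
finger_force: 0.0
t: 35.75
tool_pos: [0.5434, 0.0601, 0.067]
tool_rot: [0.044, 0.999, -0.0, 0.001]
contact_force: [0.1, -0.0, -0.4]
finger_gap: 0.0197
finger_force: 0.0
```

```bash
python3 -m handwheel '{"offset":[[0,-1,0],[0,-2,0],[0,-2,0]],"yaw":[0,0,0]}'|grep -E "contact|pos"; python3 -m handwheel '{"offset":[[0,-1,0],[0,-1,0]],"yaw":[0,0]}'|grep -E "contact|pos"; python3 -m handwheel '{"offset":[[0,-1,0],[0,-1,0]],"yaw":[0,0]}'|grep -E "contact|pos"
```

```text
tool_pos: [0.543, 0.0596, 0.0665]
contact_force: [0.1, -0.7, -0.6]
tool_pos: [0.5429, 0.0584, 0.0663]
contact_force: [0.2, 0.3, 0.4]
tool_pos: [0.543, 0.0572, 0.0663]
contact_force: [-0.3, 1.2, 0.1]
```

```bash
python3 -m handwheel '{"offset":[[0,-1,0],[0,-1,0]],"yaw":[0,0]}'|grep -E "contact|pos"; python3 -m handwheel '{"offset":[[0,-1,0],[0,-1,0]],"yaw":[0,0]}'|grep -E "contact|pos|t:"
python3 - <<'E'
from h import *
q=cams.get_image("wrist"); z=q["z_map"].astype(float); R=cv2.Rodrigues(np.array(q["rvec"],float))[0]; t=np.array(q["tvec"],float).ravel()
v,u=np.mgrid[:400,:640]; P=((np.linalg.inv(q["intrinsics"])@np.stack([u.ravel(),v.ravel(),np.ones(u.size)])*z.ravel()-t[:,None]).T@R)*1000
k=P[(P[:,2]>55)&(P[:,2]<62)&(P[:,0]>400)&(P[:,0]<530)&(abs(P[:,1]-66)<30)]
print(len(k)); 
for a in range(400,530,20):
    s=k[(k[:,0]>=a)&(k[:,0]<a+20)]
    if len(s)>5: print(a,len(s),np.round(np.percentile(s[:,1],[3,50,97]),1))
E
```

```text
tool_pos: [0.5429, 0.0569, 0.0663]
contact_force: [-0.1, 4.9, 0.2]
t: 36.85
tool_pos: [0.5429, 0.0567, 0.0663]
tool_rot: [0.044, 0.999, 0.002, -0.0]
contact_force: [0.1, 7.9, 0.6]
8293
420 969 [61.3 68.5 76.3]
440 1974 [60.2 67.8 75.3]
460 1760 [58.4 66.  73.5]
480 1556 [56.8 64.2 71.7]
500 1386 [55.1 62.5 70.1]
520 648 [53.9 61.4 68.9]
```

```bash
python3 -m handwheel '{"offset":[[0,3,0],[0,5,0]],"yaw":[0,0]}' 0.4 |grep contact; python3 -m handwheel '{"offset":[[0,0,0],[0,0,15],[0,0,45],[0,0,90],[0,0,120],[0,0,120]],"yaw":[0,0,0,0,0,0]}'
python3 - <<'E'
from h import *
q=cams.get_image("wrist"); z=q["z_map"].astype(float); R=cv2.Rodrigues(np.array(q["rvec"],float))[0]; t=np.array(q["tvec"],float).ravel()
v,u=np.mgrid[:400,:640]; P=((np.linalg.inv(q["intrinsics"])@np.stack([u.ravel(),v.ravel(),np.ones(u.size)])*z.ravel()-t[:,None]).T@R)*1000
for a in range(400,580,20):
    s=P[(P[:,2]>55)&(P[:,2]<62)&(P[:,0]>a)&(P[:,0]<a+20)&(abs(P[:,1]-66)<30)]
    if len(s)>5: print(a,len(s),np.round(np.percentile(s[:,1],[3,50,97]),1))
k=P[(P[:,2]>80)&(P[:,2]<90)&(abs(P[:,0]-543)<20)&(abs(P[:,1]-60)<20)]; print("knob",np.round(np.percentile(k,[3,50,97],axis=0),1))
E
```

```text
contact_force: [-0.6, -0.1, 1.3]
t: 37.7
tool_pos: [0.5466, 0.0599, 0.1941]
tool_rot: [0.044, 0.999, 0.0, 0.006]
contact_force: [0.8, 0.3, 1.4]
finger_gap: 0.0343
finger_force: 0.0
400 530 [63.3 70.8 78.6]
420 606 [62.1 69.8 77.3]
440 560 [60.2 67.7 75.3]
460 528 [58.2 65.8 73.3]
480 479 [57.1 64.4 71.7]
500 458 [55.1 62.7 70.1]
520 413 [53.2 61.1 68.6]
540 117 [51.5 60.2 67.6]
560 162 [45.8 57.8 68.6]
knob [[537.1  54.   81.6]
 [542.5  59.9  83.8]
 [548.9  65.9  85.2]]
```

```bash
python3 -m handwheel '{"offset":[[0,0,0],[0,0,0],[0,0,0]],"yaw":[0,0,0]}' | grep contact; python3 -c "
from rig import job
print(job.close_job())"
```

```text
contact_force: [-0.1, -0.4, -0.4]
the job is handed in; nothing more can be done
None
```

All three balls measured seated in their own pockets, the bar is closed against its stop, and the job is handed in at about 38 s; no verdict came back. The arm reached the work by passing through the front panel, which the cameras show as solid but which gave no contact force.

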